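# Load the cast specimen puck under the keeper of the sample stage

## Robot

A 6-joint arm with a two-finger parallel gripper is mounted at the origin on the work surface. World frame = base frame: x ahead of the robot, y to its left, z up, the work surface at z = 0. Lengths are in m, angles in rad, forces in N, time in s.
With the tool pointing down it reaches from about 0.3 to 0.875 m from the base axis. Payload 6.4 kg.
Tool frame: the origin (TCP) lies midway between the tips of the shut fingers; the grasp point (between the pads) lies 19 mm behind it (arm.grip_point_offset is the distance from the TCP to the grasp point, in m); z points along the fingers, y is the line along which they close (so a half turn about z gives the same grasp; the last joint's range is limited). The gripper opens to 88 mm and grips with 3 to 60 N. Pads are 18 mm wide; open, the fingers measure 123 mm over their backs; the gripper's body (75 mm by 187 mm) begins 45 mm behind the grasp point.
Start: joints at [-1.516, 0.181, 1.607, -0, 1.354, -0.206], TCP at [0.148, -0.556, 0.239] pointing down, gripper open.
Joint ranges: [-2.99, 2.99], [-0.89, 2.07], [0.3, 2.58], [-1.14, 4.28], [0, 2.63], [-3.12, 3.12]. Speed limits (rad/s): [2.57, 2.57, 3.01, 3.14, 3.14, 3.14].

## Interface

Orientations are given as a unit quaternion [x, y, z, w].
In Python, from plant import arm gives the robot as it stands. The module is installed in compiled form; this text tells all that it offers.
- The arm moves only by the tool drive_tool, never from a script. Its argument "moves" is text: rows parted by semicolons, each of 7 numbers parted by spaces: the shift along the tool's x, y, z scaled (see below), then the turn, a rotation vector about the tool's x, y, z scaled (see below), then the closure in counts, from 0 (fully open) to 255 (shut). In form: tx ty tz ax ay az claw; .... A call has 1 to 20 rows; each row shifts and turns the commanded pose from where the row before left it, along the tool's axes as they then stand; what a row does not reach is not made up. The controller multiplies each number of a shift by 2.5 cm and each number of a turn by 6 degrees. A row lasts 1/10 s, in which the tool goes at most 50 mm and 8.59 degrees, less where a joint would pass 70% of its speed; a pose out of reach is approached as far as the arm can. A call with a number of a shift or a turn outside -1 to 1 is refused whole. A call with a gripper value outside its range is refused whole. The fingers move at their own pace and stop on an object; "grip_force" is the grip in N (left out, the last holds). Time passes only in rows, so rows that do not move let the fingers close. It gives the time, the measured TCP pose, the force, the opening and the grip force at its end, in the units of the state.
- arm.sense(): the state, without advancing time (a new reading comes with each control period).
- arm.capture(name): name is "scene" or "side" or "wrist"; returns the picture (480x640x3 uint8, red, green, blue); there is no depth.
- arm.calibration(name): a dict with "intrinsics" (3x3 intrinsics, pixels), "extrinsics" (4x4, takes a point from world to camera coordinates); the wrist camera has in their place "tool_from_camera" (4x4, takes a point from camera to tool coordinates, whose origin is the TCP and whose axes are the flange's). Camera axes: x right, y up, looking along -z (the intrinsics and any distortion apply to the point x, -y, -z); pixel columns grow to the right and rows downward; lengths in m; the calibration is good to about 2 mm. A picture is of the moment at which its call begins: read the wrist's pose just before it. calibration takes no time and is no camera call.
- arm.close_job(): hands the job in; it is judged then, once.
Trained networks look in the newest picture that a camera, given by its name, has taken for a name from the list of things; names that differ only in an ending like _2 or _b are one class to them, and where a whole thing is asked for, a point or a joint stands for the part that bears it (a point fixed in the world has none). Each returns a list of dicts, best first, with "confidence" (0 to 1); they miss things now and then, are a little off and sometimes report something else, mostly with a low value. They report only what shows in the picture. A call takes as long as a camera call. They do not tell look-alikes from the thing itself.
- arm.spot_in(query, camera): "point" ([x, y, z] in m, in the coordinates of the camera as it stood for that picture, good to about 4 mm: the middle of the surface that is visible of it).
- arm.regions_of(query, camera): "pixels" (480x640 bool, what is visible of it).
The state is a dict: "t": time; "q": joint angles; "joint_vel": joint speeds; "joint_efforts": joint torques, N m; "tcp_pos": TCP position; "eef_rot": TCP orientation; "wrist_force": force on the tool from outside, world axes, zero at the start; "moment": the same for the moment, N m; "grip_width": opening from 0.0 (shut) to 1.0 (fully open); "grasp_force": force on a finger pad.
Only numpy, scipy, OpenCV 4.12 (cv2) and the standard library are available. Lean on these libraries where they do the work, as an engineer would, in place of code of your own. Each camera call takes 0.05 s, during which the arm holds its last target. There are 200 camera calls.

## Task

The larger cast specimen puck lies in its open mould: lift it out by its stub and load it into the round seat of the sample stage. Tilt it so that its edge goes in first under the steel keeper lip, then lower the other side until the disc lies flat on the seat floor, and let go. Leave everything else on the bench where it is.

Things in the scene. Friction and masses are not known exactly. Their poses are not given: they have to be found in the camera images.
- puck: The specimen puck: a plain grey cast disc, 56 mm in diameter and 6 mm thick, with a round aluminium stub 16 mm in diameter standing 36 mm above the disc's top face at its centre (42 mm tall in all), 40 to 85 g. Origin: centre of the disc's underside; z runs up the stub. It is round, so its yaw does not matter.
- stub_top (a point): Centre of the top end of the puck's stub, 42 mm above the puck's origin.
- mould: The open mould, fixed: an aluminium block 90 by 90 mm, 26 mm tall, on a thin 110 mm base sheet, with one round cavity at its centre. Two brass pins, 8 mm thick, stand 8 mm above the block at two opposite corners, 54 mm from the centre. Origin: centre of the underside.
- cavity (a point): Centre of the floor of the mould's cavity, where the puck lies at the start, 20 mm above the bench. The cavity is 59 mm in diameter and 6 mm deep, so the puck's top face is level with the mould's.
- stage: The sample stage, fixed: a round aluminium foot plate 170 mm in diameter (top 24 mm above the bench) carrying a ring-shaped seat of 92 mm outer diameter, its rim 53 mm above the bench. Three steel studs stand 10 mm above the foot plate, 75 mm from the centre. Origin: centre, at bench height.
- seat (a point): Centre of the seat floor, 42 mm above the bench, where the puck must lie. The seat is a round counterbore 59 mm in diameter, 11 mm deep from its flat rim. Axes: z up; -x points level from the centre to the keeper lip (within 35 degrees of straight back along the world's -x), +x to the open side. A level disc cannot pass the lip.
- lip (a point): Middle of the lower free edge of the keeper lip, a flat steel plate 30 mm wide and 4 mm thick screwed on the rim. It juts 7 mm inwards over the counterbore; its straight free edge is 22.5 mm from the seat's centre, on the -x side. Its underside is 11 mm above the seat floor (level with the rim), its top 15 mm above the floor.
- small_puck: Bystander, loose: a similar but smaller cast puck: 38 mm disc, 6 mm thick, 12 mm stub, 28 mm tall; not the one to load. Origin: underside.
- hex_key: Bystander, loose: an L-shaped steel hex key, 80 by 22 mm, 6 mm thick, lying flat. Origin: underside.
- mould_top: Bystander, loose: the mould's upper half, a 90 by 90 by 18 mm aluminium plate with an 18 mm hole. Origin: underside.
- screwdriver: Bystander, loose: a screwdriver with a black handle. Origin: underside.
- beaker: Bystander, loose: a glass beaker, 68 mm across, 85 mm tall. Origin: underside.
- tweezers: Bystander, loose: steel tweezers about 110 mm long. Origin: underside.
- multimeter: Bystander, loose: a black multimeter, 150 by 75 by 41 mm. Origin: underside.
Not all that is in view belongs to the job. Leave any blue or red look-alike of the mould alone. What is shaped like the stage but red is not meant.

How it is judged:
By the outcome, as a careful person would: the job done as asked, in the order asked, and still so for the second after the job is handed in, with the robot touching nothing.
It also fails if it takes over 43 s, if anything falls off the work surface, if the arm or the gripper's body presses on something with over 40 N, if the wrist force passes 120 N, or if a joint passes its speed limit or range.

## Working session

There is one attempt and no reset: what is moved stays moved. The work goes in short steps, Python scripts to look and compute and a tool call to move; the robot and the scene stay as the last step left them, time stands still between calls to the robot, and variables do not carry over. Pictures are saved under pics/ and viewed, at most 10 in all, crops included, and the job is handed in when it is done.

Besides the shell and the picture viewer there is one more tool, called after ">>>" as a command line: name --argument value ..., lists and objects as JSON in quotes. drive_tool: Moves the arm, as the interface text tells. Shifts and turns lie within -1 to 1; 1 stands for 2.5 cm of shift or 6 degrees of turn. Its arguments: {"type":"object","properties":{"moves":{"type":"string"},"grip_force":{"type":"number"}},"required":["moves"]}

```bash
mkdir -p pics; cat > h.py <<'E'
import numpy as np,cv2
from scipy.spatial.transform import Rotation as R
from plant import arm
def save(n,f):
    im=arm.capture(n); cv2.imwrite('pics/'+f,im[:,:,::-1]); return im
def cam(n,s=None):
    c=arm.calibration(n); K=np.array(c['intrinsics'])
    if n=='wrist':
        s=s or arm.sense(); T=np.eye(4); T[:3,:3]=R.from_quat(s['eef_rot']).as_matrix(); T[:3,3]=s['tcp_pos']
        W=T@np.array(c['tool_from_camera'])
    else: W=np.linalg.inv(np.array(c['extrinsics']))
    return K,W   # W: world from camera
def pix2plane(n,uv,z,s=None):
    K,W=cam(n,s); d=np.linalg.inv(K)@[uv[0],uv[1],1]; d=W[:3,:3]@[d[0],-d[1],-d[2]]; o=W[:3,3]
    return o+d*(z-o[2])/d[2]
def proj(n,p,s=None):
    K,W=cam(n,s); c=np.linalg.inv(W)@np.append(p,1); q=K@[c[0],-c[1],-c[2]]; return q[:2]/q[2]
def spots(q,n,s=None):
    K,W=cam(n,s); r=[]
    for d in arm.spot_in(q,n):
        p=W@np.append(d['point'],1); r.append((q,round(d['confidence'],2),p[:3].round(3).tolist(),proj(n,p[:3],s).round().tolist()))
    return r
E
python3 - <<'E'
from h import *
for n in ['scene','side']:
    save(n,n+'0.png')
    c=arm.calibration(n); print({k:v for k,v in c.items() if k not in('intrinsics','extrinsics')}, cam(n)[1][:3,3])
    for q in ['puck','mould','stage','seat','lip','small_puck']:
        for x in spots(q,n): print(n,x)
print(arm.sense())
E
```

```text
{} [ 1.19484913 -0.39169443  1.06646894]
scene ('puck', 0.62, [0.515, 0.215, 0.026], [388.0, 216.0])
scene ('puck', 0.23, [0.76, -0.222, 0.038], [294.0, 355.0])
scene ('mould', 0.94, [0.531, 0.207, 0.028], [389.0, 220.0])
scene ('mould', 0.84, [0.215, 0.38, 0.019], [377.0, 140.0])
scene ('mould', 0.73, [0.331, 0.222, 0.018], [356.0, 178.0])
scene ('stage', 0.87, [0.592, -0.241, 0.019], [256.0, 307.0])
scene ('stage', 0.63, [0.343, -0.237, 0.021], [220.0, 238.0])
scene ('seat', 0.59, [0.35, -0.236, 0.023], [221.0, 239.0])
scene ('seat', 0.57, [0.589, -0.236, 0.023], [257.0, 305.0])
scene ('lip', 0.75, [0.588, -0.239, 0.023], [256.0, 305.0])
scene ('lip', 0.56, [0.346, -0.234, 0.018], [221.0, 239.0])
scene ('small_puck', 0.75, [0.591, -0.237, 0.023], [257.0, 305.0])
{} [0.03496885 0.96681174 0.86113206]
side ('puck', 0.83, [0.508, 0.23, 0.028], [261.0, 311.0])
side ('puck', 0.22, [0.562, -0.202, 0.026], [324.0, 206.0])
side ('mould', 0.9, [0.204, 0.401, 0.022], [364.0, 430.0])
side ('mould', 0.84, [0.495, 0.249, 0.024], [262.0, 320.0])
side ('mould', 0.76, [0.313, 0.243, 0.021], [343.0
[... 508 characters left out ...]
y([-1.51631247e+00,  1.80781694e-01,  1.60696368e+00, -2.60988868e-05,
        1.35381864e+00, -2.06280825e-01]), 'joint_vel': array([ 3.57677775e-04,  7.67858560e-04, -8.00057319e-05,  6.59718235e-04,
        1.48464051e-03,  9.42215117e-04]), 'joint_efforts': array([ 4.09206723e-04, -4.33710086e+01, -3.42110646e+01,  7.03367474e-02,
        3.07519769e-02,  9.14256873e-06]), 'tcp_pos': array([ 0.14826737, -0.55558238,  0.23874234]), 'eef_rot': array([ 9.91511892e-01,  1.30016031e-01, -1.37926618e-05,  1.33127335e-05]), 'wrist_force': array([-0.55758632, -0.25361216,  0.61160739]), 'moment': array([ 0.03534745,  0.03497667, -0.00035421]), 'grasp_force': 0.0, 'grip_width': 1.000908157224671}
```

View pics/scene0.png

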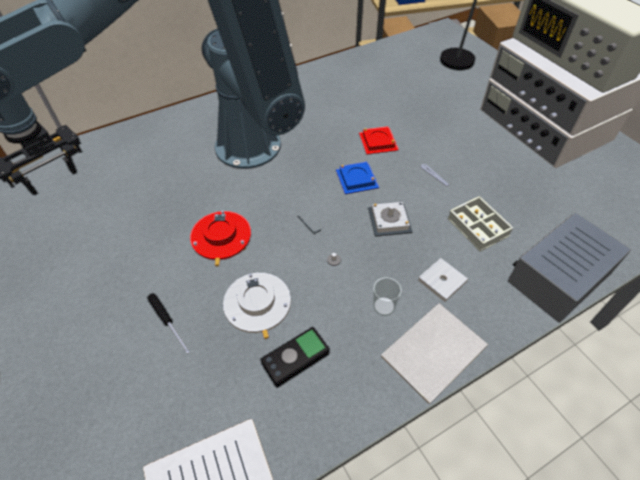

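View pics/side0.png

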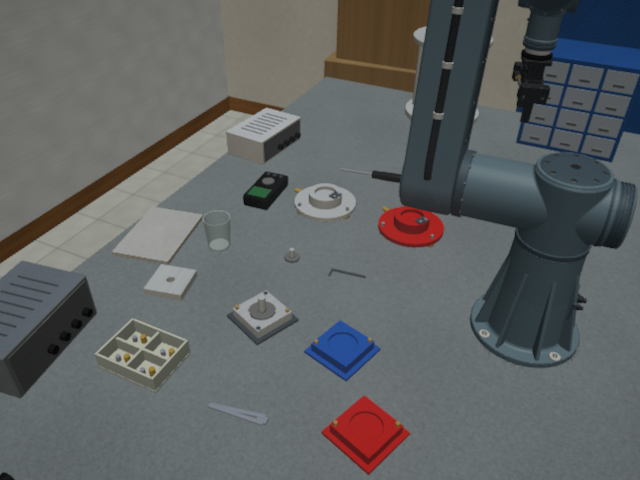

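The grey mould with the stubbed puck is at (390,217) in scene and (262,312) in side. The blue (358,178) and red (378,139) moulds are empty look-alikes. The aluminium stage is at (257,300) in scene; the red one at (221,235) is a decoy. The small puck at (334,259) stands loose. I'll confirm this in one enlarged crop.

```bash
python3 - <<'E'
from h import *
a=cv2.imread('pics/scene0.png');b=cv2.imread('pics/side0.png')
c=lambda im,u,v,w=50,h=37:cv2.resize(im[v-h:v+h,u-w:u+w],(400,296),interpolation=cv2.INTER_CUBIC)
cv2.imwrite('pics/crop1.png',np.vstack([np.hstack([c(a,390,217),c(a,257,300)]),np.hstack([c(b,262,312),c(b,324,200)])]))
E
```

```text
(no output)
```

View pics/crop1.png

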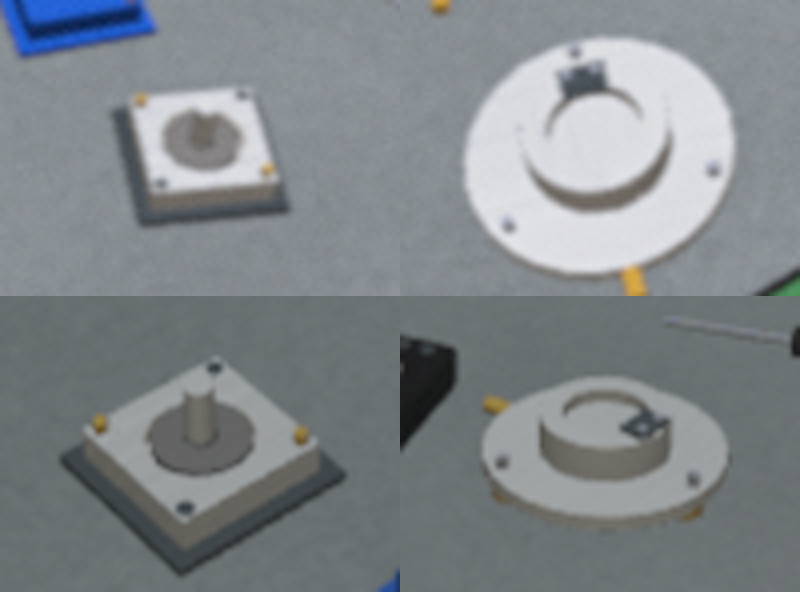

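The crop confirms it. Side shows the stub top at (262,297) with the disc lying flush in the cavity. The aluminium stage has its rim centre near scene (256,295) / side (325,192) and its dark lip at scene (252,283) / side (335,196).

```bash
python3 - <<'E'
from h import *
print('stub',pix2plane('side',(262,297.5),.062),'disc',pix2plane('scene',(390.7,215),.026),pix2plane('side',(262,313),.026))
for n,c,l in [('scene',(255.7,295),(252.5,283)),('side',(325.3,192),(335,196))]:
    print(n,pix2plane(n,c,.053),pix2plane(n,l,.057))
print(arm.calibration('wrist'))
print(R.from_quat(arm.sense()['eef_rot']).as_matrix().round(3))
E
```

```text
stub [0.50754673 0.22385382 0.062     ] disc [0.51491192 0.2230811  0.026     ] [0.50443108 0.23245989 0.026     ]
scene [ 0.57966075 -0.23213228  0.053     ] [ 0.54632027 -0.22504153  0.057     ]
side [ 0.5722292  -0.22965234  0.053     ] [ 0.53772179 -0.2170266   0.057     ]
{'intrinsics': array([[395.48658281,   0.        , 318.95064784],
       [  0.        , 395.48658281, 230.10194214],
       [  0.        ,   0.        ,   1.        ]]), 'tool_from_camera': array([[-5.80359110e-06,  9.53528895e-01,  3.01301587e-01,
         7.77796863e-02],
       [ 9.99999979e-01, -5.55382358e-05,  1.95023545e-04,
         5.63325708e-04],
       [ 2.02694344e-04,  3.01301582e-01, -9.53528875e-01,
        -1.45787586e-01],
       [ 0.00000000e+00,  0.00000000e+00,  0.00000000e+00,
         1.00000000e+00]])}
[[ 0.966  0.258 -0.   ]
 [ 0.258 -0.966 -0.   ]
 [-0.     0.    -1.   ]]
```

>>> drive_tool --moves "0.99 -0.41 0.08 0 0 0 0;0.99 -0.41 0.08 0 0 0 0;0.99 -0.41 0.08 0 0 0 0;0.99 -0.41 0.08 0 0 0 0;0.99 -0.41 0.08 0 0 0 0;0.99 -0.41 0.08 0 0 0 0;0.99 -0.41 0.08 0 0 0 0;0.99 -0.41 0.08 0 0 0 0;0.99 -0.41 0.08 0 0 0 0;0.99 -0.41 0.08 0 0 0 0;0.99 -0.41 0.08 0 0 0 0;0.99 -0.41 0.08 0 0 0 0;0.99 -0.41 0.08 0 0 0 0;0.99 -0.41 0.08 0 0 0 0;0.99 -0.41 0.08 0 0 0 0;0.99 -0.41 0.08 0 0 0 0;0.99 -0.41 0.08 0 0 0 0;0.99 -0.41 0.08 0 0 0 0;0.99 -0.41 0.08 0 0 0 0;0.99 -0.41 0.08 0 0 0 0"

```text
t: 2.7
tcp_pos: [0.5745, -0.2291, 0.1987]
eef_rot: [0.992, 0.13, 0.0, 0.0]
wrist_force: [0.3, -1.0, 0.7]
grip_width: 1.003
grasp_force: 0.0
```

>>> drive_tool --moves "0 0 0 0 0 0.87 0;0 0 0 0 0 0.87 0;0 0 0 0 0 0.87 0;0 0 0 0 0 0.87 0;0 0 0 0 0 0.87 0;0 0 0 0 0 0.87 0;0 0 0 0 0 0 0;0 0 0 0 0 0 0"

```text
t: 3.5
tcp_pos: [0.5737, -0.2299, 0.1987]
eef_rot: [0.99, -0.141, -0.0, 0.0]
wrist_force: [-0.3, 0.4, -0.2]
grip_width: 1.001
grasp_force: 0.0
```

```bash
python3 - <<'E'
from h import *
s=arm.sense(); print(s['t'],s['tcp_pos'],R.from_quat(s['eef_rot']).as_matrix().round(4).tolist())
save('wrist','w1.png')
for q in ['seat','lip','stage']:
    for x in spots(q,'wrist',s): print(x)
print(proj('wrist',[.576,-.231,.042],s))
E
```

```text
3.5 [ 0.57368966 -0.22986909  0.1987021 ] [[0.9601, -0.2796, -0.0], [-0.2796, -0.9601, -0.0], [-0.0, 0.0, -1.0]]
('seat', 0.83, [0.345, -0.233, 0.022], [385.0, 415.0])
('seat', 0.64, [0.588, -0.235, 0.024], [319.0, 186.0])
('lip', 0.7, [0.349, -0.236, 0.024], [387.0, 413.0])
('lip', 0.56, [0.585, -0.238, 0.028], [324.0, 189.0])
('stage', 0.9, [0.586, -0.234, 0.024], [319.0, 188.0])
('stage', 0.76, [0.345, -0.236, 0.025], [388.0, 417.0])
('stage', 0.7, [0.554, 0.008, 0.008], [80.0, 288.0])
[318.72913398 205.83008433]
```

View pics/w1.png

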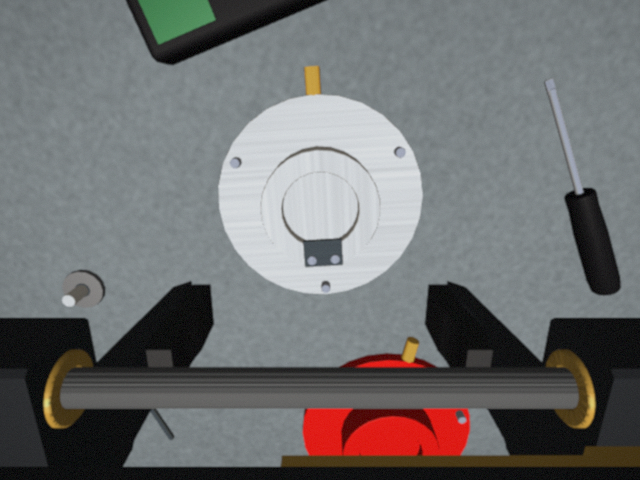

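The wrist view shows the stage squarely: foot plate centred near (320,195), bore near (320,207), dark lip centred (323,252) with its free edge at row ~240, and the red decoy at the bottom. Next I fit the plate outline, bore edge and lip numerically.

```bash
cat >> h.py <<'E'
def stagefit(im,s):
    g=cv2.cvtColor(im,cv2.COLOR_RGB2GRAY); hsv=cv2.cvtColor(im,cv2.COLOR_RGB2HSV)
    m=((g>165)&(hsv[:,:,1]<40)).astype(np.uint8)
    m=cv2.morphologyEx(m,cv2.MORPH_OPEN,np.ones((5,5)))
    cs=max(cv2.findContours(m,cv2.RETR_EXTERNAL,cv2.CHAIN_APPROX_NONE)[0],key=cv2.contourArea)
    P=np.array([pix2plane('wrist',p[0],.024,s)[:2] for p in cs])
    from scipy.optimize import least_squares
    f=least_squares(lambda x:np.hypot(*(P-x[:2]).T)-x[2],[*P.mean(0),.085],loss='soft_l1',f_scale=.0005)
    fill=np.zeros_like(m); cv2.drawContours(fill,[cs],-1,1,-1)
    u0,v0=proj('wrist',[*f.x[:2],.05],s)
    d=((g<100)&(fill>0)).astype(np.uint8); n,l,st,ce=cv2.connectedComponentsWithStats(d)
    i=1+np.argmax(st[1:,4]); 
    q=[pix2plane('wrist',p,.057,s)[:2] for p in cv2.boxPoints(cv2.minAreaRect(np.argwhere(l==i)[:,::-1].astype(np.float32)))]
    q=np.array(q); c=pix2plane('wrist',ce[i],.057,s)[:2]
    return f.x,q,c,st[i]
E
python3 - <<'E'
from h import *
s=arm.sense(); im=cv2.imread('pics/w1.png')[:,:,::-1].copy()
x,q,c,st=stagefit(im,s); print(x,q.round(4).tolist(),c,st)
v=c-x[:2]; print('lip az',np.degrees(np.arctan2(v[1],v[0])),np.hypot(*v))
for p in [(282,208),(359,207),(320,171)]:
    r=pix2plane('wrist',p,.053,s)[:2]; print(r, np.hypot(*(r-x[:2])))
for p in [(305,241),(342,239),(323.5,240)]: print(pix2plane('wrist',p,.057,s))
E
```

```text
[ 0.57493732 -0.23171007  0.08413257] [[0.5426, -0.1925], [0.5729, -0.2042], [0.5558, -0.2515], [0.5248, -0.2413]] [ 0.54569276 -0.22482075] [286 224  67  42 829]
lip az 166.7441761418679 0.030045080536137667
[ 0.58481333 -0.2045061 ] 0.02894117134779547
[ 0.56914339 -0.26083516] 0.029695803390853485
[ 0.60372433 -0.24009442] 0.029983159947822333
[ 0.55582225 -0.21408622  0.057     ]
[ 0.54939786 -0.24182593  0.057     ]
[ 0.55260741 -0.22796746  0.057     ]
```

Bore points lie 29–30 mm from the fitted centre (expected 29.5) and the lip edge 22.6 mm out (expected 22.5), so the fit is good: seat centre ≈ (0.5753, −0.2320), lip azimuth ≈ 166.8°. On to the mould.

>>> drive_tool --moves "-0.44 -0.99 0 0 0 0 0;-0.44 -0.99 0 0 0 0 0;-0.44 -0.99 0 0 0 0 0;-0.44 -0.99 0 0 0 0 0;-0.44 -0.99 0 0 0 0 0;-0.44 -0.99 0 0 0 0 0;-0.44 -0.99 0 0 0 0 0;-0.44 -0.99 0 0 0 0 0;-0.44 -0.99 0 0 0 0 0;-0.44 -0.99 0 0 0 0 0;-0.44 -0.99 0 0 0 0 0;-0.44 -0.99 0 0 0 0 0;-0.44 -0.99 0 0 0 0 0;-0.44 -0.99 0 0 0 0 0;-0.44 -0.99 0 0 0 0 0;-0.44 -0.99 0 0 0 0 0;-0.44 -0.99 0 0 0 0 0;0 0 0 0 0 -0.5 0;0 0 0 0 0 0 0;0 0 0 0 0 0 0"

```text
t: 5.7
tcp_pos: [0.5129, 0.2264, 0.1987]
eef_rot: [0.993, -0.117, 0.0, 0.0]
wrist_force: [0.4, 0.3, 0.3]
grip_width: 0.999
grasp_force: 0.0
```

```bash
python3 - <<'E'
from h import *
s=arm.sense(); print(s['t'],s['tcp_pos'],R.from_quat(s['eef_rot']).as_matrix().round(4).tolist())
im=save('wrist','w2.png')
for q in ['puck','stub_top','mould']:
    for x in spots(q,'wrist',s): print(x)
u,v=proj('wrist',[.510,.226,.04],s).astype(int); print(u,v)
cv2.imwrite('pics/w2c.png',cv2.resize(im[max(v-90,0):v+90,u-120:u+120,::-1],None,fx=3,fy=3,interpolation=cv2.INTER_CUBIC)); print(u-120,max(v-90,0))
E
```

```text
5.7 [0.51291256 0.22639975 0.19871812] [[0.9727, -0.2322, 0.0], [-0.2322, -0.9727, -0.0001], [0.0, 0.0001, -1.0]]
('puck', 0.85, [0.512, 0.223, 0.026], [323.0, 204.0])
('stub_top', 0.64, [0.516, 0.227, 0.027], [317.0, 201.0])
('mould', 0.76, [0.52, 0.223, 0.023], [320.0, 194.0])
('mould', 0.69, [0.251, 0.384, 0.005], [235.0, 457.0])
('mould', 0.58, [0.351, 0.23, 0.023], [354.0, 365.0])
319 211
199 121
```

View pics/w2c.png

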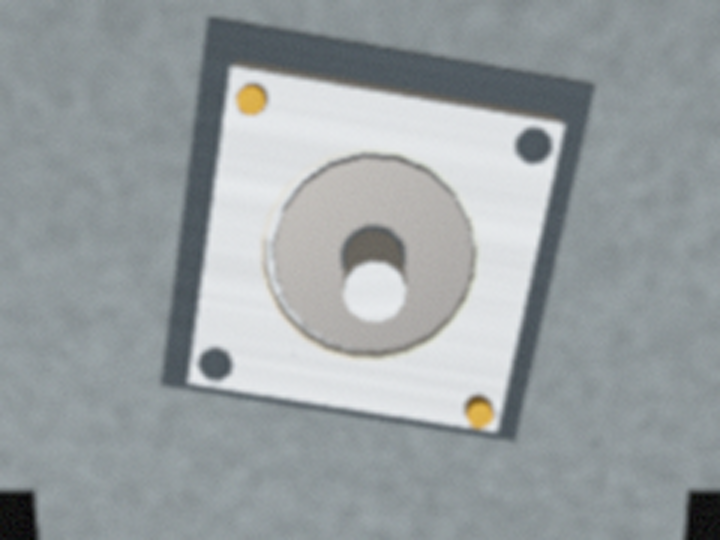

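The crop shows the stub top at full-image (323.7,218), the disc centred (323.7,205.7), brass pins at (282.7,154) and (358.7,258).

```bash
python3 - <<'E'
from h import *
s=arm.sense(); s['t']
a=pix2plane('wrist',(323.5,217.8),.062,s);b=pix2plane('wrist',(323.5,205.5),.026,s)
c,d=pix2plane('wrist',(282.5,154),.034,s),pix2plane('wrist',(358.5,258),.034,s)
print(a,b,(c+d)/2,np.hypot(*(c-d)[:2])/2)
T=R.from_quat(s['eef_rot']).as_matrix(); print('tool shift',T.T@(a-s['tcp_pos']),T.T@(b-s['tcp_pos']))
E
```

```text
[0.51055566 0.22248285 0.062     ] [0.51087729 0.22201086 0.026     ] [0.5109875  0.22327974 0.034     ] 0.053137603248780016
tool shift [-0.00164456  0.00398813  0.13674692] [-0.00122257  0.00437185  0.17274693]
```

>>> drive_tool --moves "-0.056 0.16 0.5 0 0 0 140;0 0 1 0 0 0 140;0 0 1 0 0 0 140;0 0 1 0 0 0 140;0 0 1 0 0 0 140;0 0 1 0 0 0 140;0 0 0.6 0 0 0 140;0 0 0.3 0 0 0 140;0 0 0.15 0 0 0 140;0 0 0 0 0 0 140;0 0 0 0 0 0 140" --grip_force 30

```text
t: 7.0
tcp_pos: [0.5114, 0.2232, 0.036]
eef_rot: [0.993, -0.116, 0.001, -0.0]
wrist_force: [0.4, -0.4, 1.0]
grip_width: 0.454
grasp_force: 0.0
```

>>> drive_tool --moves "0 0 0 0 0 0 255;0 0 0 0 0 0 255;0 0 0 0 0 0 255;0 0 0 0 0 0 255;0 0 0 0 0 0 255;0 0 0 0 0 0 255"

```text
t: 7.6
tcp_pos: [0.5109, 0.223, 0.0354]
eef_rot: [0.993, -0.116, 0.0, -0.0]
wrist_force: [-0.4, -0.6, 3.7]
grip_width: 0.166
grasp_force: 30.0
```

>>> drive_tool --moves "0 0 -0.3 0 0 0 255;0 0 -0.6 0 0 0 255;0 0 -0.8 0 0 0 255;0 0 -1 0 0 0 255;0 0 -1 0 0 0 255;0 0 -0.3 0 0 0 255;0 0 0 0 0 0 255"

```text
t: 8.3
tcp_pos: [0.5116, 0.2232, 0.1368]
eef_rot: [0.993, -0.116, 0.002, -0.001]
wrist_force: [0.3, 0.8, -0.3]
grip_width: 0.17
grasp_force: 30.0
```

```bash
python3 - <<'E'
from h import *
s=arm.sense(); print(s['t'],s['tcp_pos'],s['grip_width'],s['wrist_force'])
T=R.from_quat(s['eef_rot']).as_matrix()
# bottom centre of puck 15.4 mm beyond TCP
c=np.array([.5753,-.232,.042]); sx=np.array([np.cos(np.radians(-13.2)),np.sin(np.radians(-13.2)),0])
print('tool yaw',np.degrees(np.arctan2(T[1,0],T[0,0])))
print('shift to above seat centre (tool, units)',(T.T@(c-s['tcp_pos'])/.025))
im=save('wrist','w3.png'); cv2.imwrite('pics/w3c.png',im[150:480,140:500,::-1])
E
```

```text
8.3 [0.51162184 0.22319481 0.13677373] 0.1697996039097447 [ 0.29988117  0.83768839 -0.25619997]
tool yaw -13.372498829462488
shift to above seat centre (tool, units) [ 6.67716624 17.13033681  3.7881215 ]
```

View pics/w3c.png

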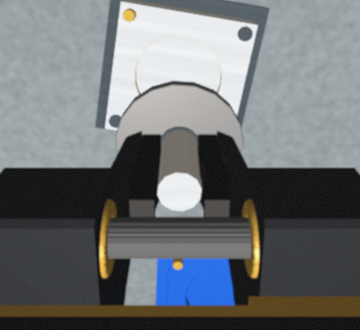

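>>> drive_tool --moves "0.19 0.48 0 0 0 0 255;0.38 0.95 0 0 0 0 255;0.38 0.95 0 0 0 0 255;0.38 0.95 0 0 0 0 255;0.38 0.95 0 0 0 0 255;0.38 0.95 0 0 0 0 255;0.38 0.95 0 0 0 0 255;0.38 0.95 0 0 0 0 255;0.38 0.95 0 0 0 0 255;0.38 0.95 0 0 0 0 255;0.38 0.95 0 0 0 0 255;0.38 0.95 0 0 0 0 255;0.38 0.95 0 0 0 0 255;0.38 0.95 0 0 0 0 255;0.38 0.95 0 0 0 0 255;0.38 0.95 0 0 0 0 255;0.38 0.95 0 0 0 0 255;0.38 0.95 0 0 0 0 255;0.2 0.5 0 0 0 0 255;0 0 0 0 0 0 255"

```text
t: 10.35
tcp_pos: [0.5772, -0.2351, 0.1337]
eef_rot: [0.993, -0.118, -0.001, -0.0]
wrist_force: [0.2, 0.1, -0.4]
grip_width: 0.17
grasp_force: 30.0
```

>>> drive_tool --moves "0 0 0 0 0.5 0 255;0 0 0 0 0.5 0 255;0 0 0 0 0.5 0 255;0 0 0 0 0.5 0 255;0 0 0 0 0.5 0 255;0 0 0 0 0 0 255;0 0 0 0 0 0 255"

```text
t: 11.05
tcp_pos: [0.5777, -0.2323, 0.1347]
eef_rot: [0.985, -0.115, 0.129, 0.015]
wrist_force: [0.9, 0.4, 0.7]
grip_width: 0.17
grasp_force: 30.0
```

```bash
cat >> h.py <<'E'
C=np.array([.5753,-.232,.042]); a_=np.radians(-13.2)
S=np.array([[np.cos(a_),-np.sin(a_),0],[np.sin(a_),np.cos(a_),0],[0,0,1]])  # seat axes in world
def rep(s,L=.0154):
    T=R.from_quat(s['eef_rot']).as_matrix(); A=S.T@T
    t=S.T@(s['tcp_pos']-C); low=t+A@[-.028,0,L]; 
    print('t',s['t'],'tcp seat mm',(t*1e3).round(2),'low corner',(low*1e3).round(2),'tilt',np.degrees(np.arcsin(A[0,2])).round(2),'side tilt',np.degrees(np.arcsin(A[1,2])).round(2),'yaw',np.degrees(np.arctan2(A[1,0],A[0,0])).round(2),'F',(S.T@s['wrist_force']).round(1),s['grip_width'])
    return A,t
E
python3 - <<'E'
from h import *
s=arm.sense(); A,t=rep(s); 
im=save('wrist','w4.png')
T=R.from_quat(s['eef_rot']).as_matrix(); w=lambda p:proj('wrist',s['tcp_pos']+T@np.array(p),s).round(1)
print('stub top',w([0,0,-.0266]),'disc top far',w([.028,0,.0094]),'L',w([0,-.028,.0094]),w([0,.028,.0094]))
E
```

```text
t 11.05 tcp seat mm [ 2.42  0.23 92.72] low corner [-20.68   0.3   70.64] tilt 14.89 side tilt -0.01 yaw -0.16 F [0.7 0.6 0.7] 0.17014699919304077
stub top [317.1 341. ] disc top far [317.4 232.4] L [252.9 293.8] [382.  293.8]
```

View pics/w4.png

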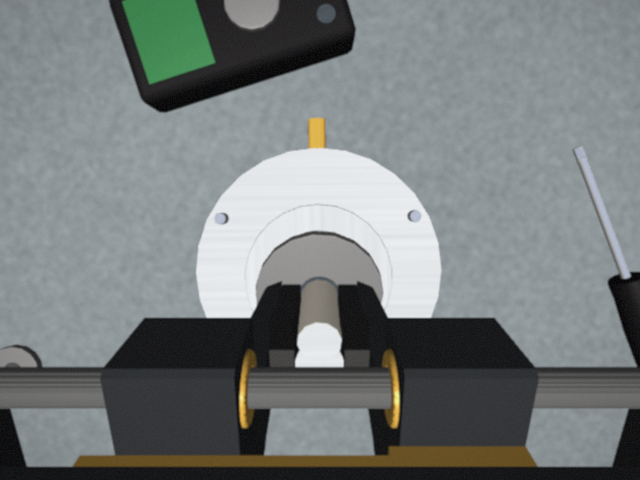

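The puck's far edge shows at row 232 (predicted 232.4). Puck and stage share the centre column to within about 1 px, and there is no slip. Now lowering the edge beside the lip.

>>> drive_tool --moves "0.116 0 0.031 0 0 0 255;0 0 0 0 0 0 255;-0.1 0 0.37 0 0 0 255;-0.117 0 0.44 0 0 0 255;-0.117 0 0.44 0 0 0 255;-0.117 0 0.44 0 0 0 255;-0.117 0 0.44 0 0 0 255;-0.07 0 0.26 0 0 0 255;-0.046 0 0.18 0 0 0 255;0 0 0 0 0 0 255;0 0 0 0 0 0 255;0 0 0 0 0 0 255"

```text
t: 12.3
tcp_pos: [0.5815, -0.2342, 0.0691]
eef_rot: [0.985, -0.115, 0.13, 0.015]
wrist_force: [-0.3, 0.6, -0.6]
grip_width: 0.17
grasp_force: 30.0
```

```bash
python3 - <<'E'
from h import *
rep(arm.sense()); im=save('side','s5.png'); im2=save('scene','c5.png')
u,v=proj('side',C).astype(int);a,b=proj('scene',C).astype(int)
z=lambda i,u,v:cv2.resize(i[v-50:v+40,u-45:u+45,::-1],(400,400),interpolation=cv2.INTER_CUBIC)
cv2.imwrite('pics/c5z.png',np.hstack([z(im,u,v),z(im2,a,b)]))
E
```

```text
t 12.3 tcp seat mm [ 6.58 -0.76 27.1 ] low corner [-16.46  -0.7    4.95] tilt 15.06 side tilt -0.07 yaw -0.17 F [-0.5  0.5 -0.6] 0.16971398100161578
```

View pics/c5z.png

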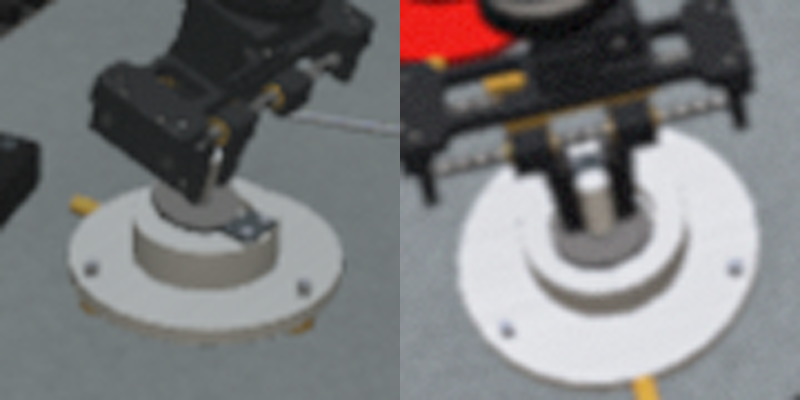

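The side crop shows the low edge inside the bore beside the lip. In the scene crop the open-side edge is raised above the rim. I lower the last 3 mm and slide it under the lip.

>>> drive_tool --moves "-0.018 -0.025 0.065 0 0 0 255;-0.018 0 0.065 0 0 0 255;0 0 0 0 0 0 255;-0.07 0 -0.018 0 0 0 255;-0.07 0 -0.018 0 0 0 255;-0.07 0 -0.018 0 0 0 255;0 0 0 0 0 0 255;0 0 0 0 0 0 255"

```text
t: 13.2
tcp_pos: [0.5752, -0.2316, 0.0643]
eef_rot: [0.985, -0.116, 0.129, 0.015]
wrist_force: [-0.2, 0.6, 0.2]
grip_width: 0.17
grasp_force: 30.0
```

```bash
python3 - <<'E'
from h import *
rep(arm.sense())
E
```

```text
t 13.2 tcp seat mm [-0.17  0.4  22.25] low corner [-23.27   0.49   0.18] tilt 14.89 side tilt -0.0 yaw -0.19 F [-0.3  0.6  0.2] 0.16990810624815203
```

>>> drive_tool --moves "0.008 0.01 -0.03 0 0 0 255;-0.05 0 -0.013 0 0 0 255;-0.05 0 -0.013 0 0 0 255;-0.05 0 -0.013 0 0 0 255;0 0 0 0 0 0 255;0 0 0 0 0 0 255"

```text
t: 13.8
tcp_pos: [0.5722, -0.2315, 0.0659]
eef_rot: [0.985, -0.115, 0.13, 0.015]
wrist_force: [-0.2, 0.1, -0.2]
grip_width: 0.168
grasp_force: 30.0
```

```bash
python3 - <<'E'
from h import *
rep(arm.sense())
E
```

```text
t 13.8 tcp seat mm [-3.14 -0.24 23.86] low corner [-26.2   -0.17   1.74] tilt 15.01 side tilt -0.05 yaw -0.18 F [-0.3  0.  -0.2] 0.16781251685812149
```

>>> drive_tool --moves "0.011 -0.01 0.055 0 -0.417 0 255;0.011 0 0.055 0 -0.417 0 255;0.011 0 0.056 0 -0.417 0 255;0.011 0 0.056 0 -0.417 0 255;0 0 0 0 0 0 255;0 0 0 0 0 0 255"

```text
t: 14.4
tcp_pos: [0.5744, -0.2316, 0.0603]
eef_rot: [0.992, -0.116, 0.044, 0.005]
wrist_force: [0.1, -0.4, -1.2]
grip_width: 0.172
grasp_force: 30.0
```

```bash
python3 - <<'E'
from h import *
rep(arm.sense())
E
```

```text
t 14.4 tcp seat mm [-0.94  0.18 18.33] low corner [-27.48   0.25   0.54] tilt 5.03 side tilt -0.0 yaw -0.16 F [ 0.1 -0.4 -1.2] 0.17160763157206652
```

>>> drive_tool --moves "0.013 0 0.055 0 -0.42 0 255;0.013 0 0.055 0 -0.42 0 255;0 0 0 0 0 0 255;0 0 0 0 0 0 255"

```text
t: 14.8
tcp_pos: [0.5749, -0.2318, 0.0577]
eef_rot: [0.993, -0.116, 0.0, -0.0]
wrist_force: [-0.3, -0.4, -0.2]
grip_width: 0.17
grasp_force: 30.0
```

```bash
python3 - <<'E'
from h import *
rep(arm.sense()); im=save('side','s6.png'); im2=save('scene','c6.png')
u,v=proj('side',C).astype(int);a,b=proj('scene',C).astype(int)
z=lambda i,u,v:cv2.resize(i[v-40:v+30,u-35:u+35,::-1],(400,400),interpolation=cv2.INTER_CUBIC)
cv2.imwrite('pics/c6z.png',np.hstack([z(im,u,v),z(im2,a,b)]))
E
```

```text
t 14.8 tcp seat mm [-0.41  0.15 15.65] low corner [-28.4    0.24   0.25] tilt 0.01 side tilt 0.02 yaw -0.17 F [-0.2 -0.4 -0.2] 0.17010383118812294
```

View pics/c6z.png

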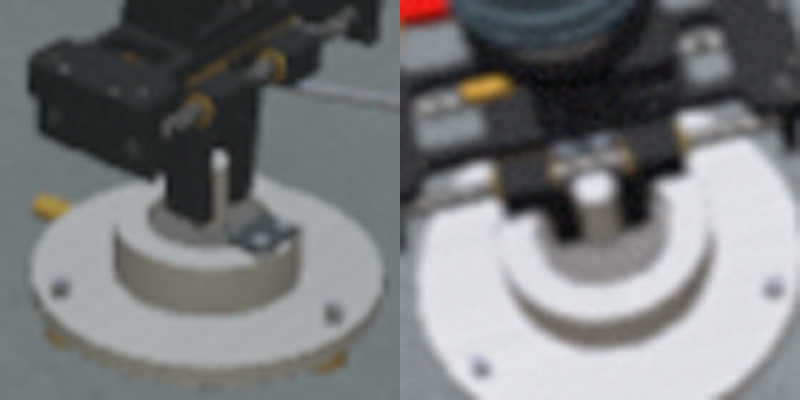

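The disc sits in the bore, flat, with its lip-side edge below the keeper and no jamming force. I touch down gently before releasing.

>>> drive_tool --moves "0.006 0 0.012 0 0 0 255;0 0 0.012 0 0 0 255;0 0 0 0 0 0 255;0 0 0 0 0 0 255"

```text
t: 15.3
tcp_pos: [0.5752, -0.2319, 0.0574]
eef_rot: [0.993, -0.116, -0.0, -0.0]
wrist_force: [-1.0, 0.6, 0.7]
grip_width: 0.174
grasp_force: 30.0
```

>>> drive_tool --moves "0 0 0.016 0 0 0 255;0 0 0 0 0 0 255;0 0 0 0 0 0 255"

```text
t: 15.6
tcp_pos: [0.5753, -0.232, 0.0574]
eef_rot: [0.993, -0.116, -0.0, -0.0]
wrist_force: [-3.8, 1.0, 6.5]
grip_width: 0.17
grasp_force: 30.0
```

>>> drive_tool --moves "0 0 0 0 0 0 170;0 0 0 0 0 0 170;0 0 0 0 0 0 170;0 0 0 0 0 0 170;0 0 -0.2 0 0 0 170;0 0 -0.5 0 0 0 170;0 0 -0.8 0 0 0 170;0 0 -1 0 0 0 170;0 0 -1 0 0 0 170;0 0 -1 0 0 0 170;0 0 -1 0 0 0 170;0 0 0 0 0 0 170;0 0 0 0 0 0 170"

```text
t: 16.9
tcp_pos: [0.5757, -0.2321, 0.1953]
eef_rot: [0.993, -0.116, 0.0, 0.0]
wrist_force: [-0.0, -0.1, -1.3]
grip_width: 0.331
grasp_force: 0.0
```

```bash
python3 - <<'E'
from h import *
s=arm.sense(); rep(s); im=save('wrist','w7.png'); im2=save('side','s7.png')
print('stub top',proj('wrist',C+[0,0,.042],s),'disc',proj('wrist',C+[0,0,.006],s))
a,b=proj('wrist',C,s).astype(int);u,v=proj('side',C).astype(int)
z=lambda i,u,v,w:cv2.resize(i[v-w:v+w,u-w:u+w,::-1],(400,400),interpolation=cv2.INTER_CUBIC)
cv2.imwrite('pics/c7z.png',np.hstack([z(im,a,b,100),z(im2,u,v,35)])); print(a,b)
E
```

```text
t 16.9 tcp seat mm [ 4.1000e-01 -6.0000e-02  1.5334e+02] low corner [-2.7580e+01  2.0000e-02  1.3792e+02] tilt 0.05 side tilt -0.04 yaw -0.18 F [-0.  -0.2 -1.3] 0.33110995152004785
stub top [317.85694531 226.35212603] disc [317.96394457 212.66555317]
317 210
```

View pics/c7z.png

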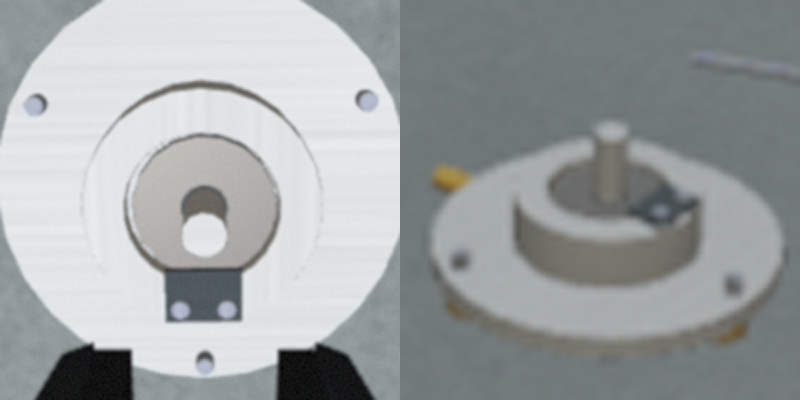

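The disc lies flat in the bore with its lip-side edge under the keeper. The stub is upright (wrist view (319,227), predicted (318,226)), and the gripper is clear.

```bash
python3 -c "
from plant import arm
print(arm.close_job())"
```

```text
the job is handed in; nothing more can be done
None
```

The larger puck was tilted in under the keeper lip and released. It lies flat on the seat floor, nothing else was touched, and the job was handed in at about 17 s.

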